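# Roll a food can up into the seam inspection stand

## Robot

A 7-joint arm with a two-finger parallel gripper is mounted at the origin on the work surface. World frame = base frame: x ahead of the robot, y to its left, z up, the work surface at z = 0. Lengths are in mm, angles in degrees, forces in N, time in s.
With the tool pointing down it reaches from about 425 to 875 mm from the base axis. Payload 9.9 kg.
Tool frame: the origin (TCP) lies on the centre line of the jaws, within the pads' length; the fingertips stand 11 mm ahead of it and the grasp point (between the pads) lies 8 mm behind it; z points along the fingers, x is the direction in which the jaws open and shut, and the axes are right-handed (so a half turn about z gives the same grasp; the last joint's range is limited). The gripper opens to 85 mm and grips with 20 to 120 N. Pads are 22 mm wide; open, the fingers measure 114 mm over their backs; the gripper's body (76 mm by 85 mm) begins 54 mm behind the grasp point. The pads swing forward as they close: fully open they stand 13 mm farther back than shut.
Start: joints at [66.131, 32.985, 1.427, 82.34, -0.859, 64.687, -3.237], TCP at [220.521, -637.965, 242.289] pointing down, gripper open.
Joint ranges: [-157.87, 157.87], [-19.46, 123.44], [-87.15, 90], [11.01, 140.99], [-62.26, 242.26], [9.8, 113.94], [-161.44, 161.44]. Speed limits (degrees/s): [127.2, 127.2, 172.46, 172.46, 180, 180, 180].

## Interface

Orientations are given as [roll, pitch, yaw] about the fixed x, y, z axes, in that order (R = Rz(yaw) Ry(pitch) Rx(roll)).
In Python, from workcell import * gives the robot as it stands. The module is installed in compiled form; this text tells all that it offers.
- The arm moves only by the tool play_rows, never from a script. Its argument "series" is a list of rows, each a list of 4 numbers: the shift along the world's x, y, z as a fraction of full scale, then the turn about the world's z as a fraction of full scale. In form: [[x, y, z, twist], ...]. A call has 1 to 10 rows; each row shifts and turns the pose as measured when the row begins; what a row does not reach is not made up. Full scale, the value 1, is 0.1 m for a shift and 180 degrees for a turn. A row lasts 1/10 s, in which the tool goes at most 50 mm and 8.59 degrees, less where a joint would pass 70% of its speed; a pose out of reach is approached as far as the arm can. A call with a number of a shift or a turn outside -1 to 1 is refused whole. A call with a gripper value outside its range is refused whole. "claw" is the opening, from 0 (shut) to 1 (fully open), set as the call begins (left out, the last holds). The fingers move at their own pace and stop on an object; the grip force is fixed at half the most. Time passes only in rows, so rows that do not move let the fingers close. It gives the time, the measured TCP pose, the force and the opening at its end, in the units of the state.
- read_state(): the state, without advancing time (a new reading comes with each control period).
- get_image(name): name is "side" or "top" or "wrist"; returns the picture (400x640x3 uint8, red, green, blue); there is no depth.
- camera_params(name): a dict with "intrinsics" (3x3 intrinsics, pixels), "xyz" and "orientation" of the camera in the world; the wrist camera has in their place "T_tool_cam" (4x4, takes a point from camera to tool coordinates, whose origin is the TCP and whose axes are the tool frame's). Camera axes: x right, y down, z forward; pixel columns grow to the right and rows downward; lengths in mm; the calibration is good to about 2 mm. A picture is of the moment at which its call begins: read the wrist's pose just before it. camera_params takes no time and is no camera call.
- job_done(): hands the job in, once; it reports no verdict.
The state is a dict: "time": time; "joint_positions": joint angles; "joint_vel": joint speeds; "joint_efforts": joint torques, N m; "position": TCP position; "tcp_rot": TCP orientation; "contact_force": force on the tool from outside, world axes, zero at the start; "ft_torque": the same for the moment, N m; "finger_gap": finger opening in mm.
Only numpy, scipy, OpenCV 4.12 (cv2) and the standard library are available. Lean on these libraries where they do the work, as an engineer would, in place of code of your own. Each camera call takes 0.05 s, during which the arm holds its last target.

## Task

Push the red-banded can lying at the foot of the small ramp slowly up the ramp with your fingers, until it drops into the pocket against the blue stop; stay behind it all the way so that it never rolls freely or back, and do not lift it. Then press the green start button on the little console fully down, let go, and leave the other things on the bench alone.

Things in the scene. Friction and masses are not known exactly. Their poses are not given: they have to be found in the camera images.
- stand: Fixed inspection stand, 150 mm wide, turned at most 0.3 rad from facing the robot; origin on the bench under the middle of the ramp. x points level in the up-ramp direction, y along the can, z up. Ramp surface: 6 degrees, 17 mm high at x = -124 mm, 30 mm at x = 0, 38.4 mm at its upper edge x = 80 mm. Side rails at y = 58 to 66 mm either side rise 12 to 16 mm above ramp and pocket.
- ramp: The fixed ramp plate of the stand; origin on its upper surface, 30 mm above the stand's origin; x points up along the slope, y across, z square to the plate. A yellow lip 6 mm high at x = -107 to -100 mm keeps the can from rolling off the foot.
- can: Closed food can with a red band, lying across the ramp, 74 mm in diameter, 110 mm long, 0.3 to 0.55 kg; slippery, rolls back if let go. Origin at its centre; y along its axis; x and z turn as it rolls. It starts resting against the yellow lip with its centre at x = -83 mm in the stand's frame, 58 mm above the bench.
- seat (a point): The can's centre when it lies in the pocket: x = 100 mm, y = 0 in the stand's frame, 70 mm above the bench; axes as the stand's. Beyond the ramp's upper edge the level pocket floor is 5 mm lower and holds the can by itself.
- stop_top (a point): Middle of the upper edge of the blue stop's face: x = 137 mm in the stand's frame, 78 mm above the bench. 20 mm behind that face begins a white housing, 86 mm long, 170 mm wide, 97 mm tall.
- start_top (a point): Centre of the top face of the green start button, 36 mm in diameter, in a grey housing on a white console (100 x 90 mm, 30 mm tall) that stands left or right of the ramp, about 200 mm from its centre line; pressed straight down.
- start (a joint): Start button: 0 up, 0.006 m fully down; it springs back; about 5 N to press fully.
- spare_can: Loose upright can with a green band, 74 mm in diameter, 110 mm tall, on the other side of the ramp from the console; origin at the centre of its underside. Leave alone.
- spice_jar: Loose stoppered jar with red-brown contents, 60 mm in diameter, 103 mm tall; origin under it. Leave alone.
- grain_jar: Loose stoppered jar with tan contents, 60 mm in diameter, 103 mm tall; origin under it. Leave alone.
- flask: Loose conical glass flask, 68 mm wide at the foot, 110 mm tall; origin under it. Leave alone.
- meter: Loose black hand-held meter lying flat, 150 x 75 x 36 mm; origin under its centre. Leave alone.

How it is judged:
By the outcome, as a careful person would: the job done as asked, in the order asked, and still so for the second after the job is handed in, with the robot touching nothing.
It also fails if it takes over 54 s, if anything falls off the work surface, if the arm or the gripper's body presses on something with over 40 N, if the wrist force passes 120 N, or if a joint passes its speed limit or range.

## Working session

There is one attempt and no reset: what is moved stays moved. The work goes in short steps, Python scripts to look and compute and a tool call to move; the robot and the scene stay as the last step left them, time stands still between calls to the robot, and variables do not carry over. Pictures are saved under pics/ and viewed, and the job is handed in when it is done.

Besides the shell and the picture viewer there is one more tool, called after "Request:" by a JSON object that holds its "name" and its "arguments", one argument or row to a line. play_rows: Moves the arm, as the interface text tells. Shift numbers are shares of 0.1 m and turn numbers shares of 180 degrees, none past 1 either way. Its arguments: {"type":"object","properties":{"series":{"type":"array"},"claw":{"type":"number"}},"required":["series"]}

```bash
mkdir -p pics
python3 - <<'E'
from workcell import *
import cv2,numpy as np
s=read_state();print(s)
for n in("side","top","wrist"):
    print(n,camera_params(n))
    cv2.imwrite(f"pics/{n}0.png",get_image(n)[:,:,::-1])
E
```

```text
{'time': 0.0, 'joint_positions': array([66.13023895, 33.03203541,  1.42233197, 82.38686455, -0.85830592,
       64.68861755, -3.23663491]), 'joint_vel': array([-0.00134215, -0.06151915, -0.00873407, -0.05637543,  0.00806772,
        0.05326605,  0.02875348]), 'joint_efforts': array([ 8.43310208e-04, -7.65760088e+01,  2.25043841e+00, -2.85970938e+01,
        1.51992263e-02,  1.26710304e-02,  1.85915223e-05]), 'position': array([ 220.38223003, -637.53117278,  241.44690537]), 'tcp_rot': array([ 1.79994536e+02,  9.68034412e-02, -7.09276788e+01]), 'contact_force': array([ 0.7633623 , -0.12948273,  0.31665807]), 'ft_torque': array([-0.008201  ,  0.004605  , -0.00479933]), 'finger_gap': 85.16318788279038}
side {'intrinsics': array([[427.55989295,   0.        , 317.55946729],
       [  0.        , 427.55989295, 201.965268  ],
       [  0.        ,   0.        ,   1.        ]]), 'xyz': array([1036.92147917, 1007.60057696,  999.98704139]), 'orientation': array([-129.46691609,   -1.33082713,  154.91013932])}
top {'intrinsics': array([[370.59617489,   0.        , 317.23519687],
       [  0.        , 370.59617489, 197.32470128],
       [  0.        ,   0.        ,   1.        ]]), 'xyz': array([ 487.07418566,   11.94118933, 1418.80874403]), 'orientation': array([-176.4464498 ,    0.39400598,  -88.65557188])}
wrist {'intrinsics': array([[285.25690065,   0.        , 315.8878811 ],
       [  0.        , 285.25690065, 200.44624065],
       [  0.        ,   0.        ,   1.        ]]), 'T_tool_cam': array([[ 9.99999533e-01,  4.77614459e-05,  9.65014838e-04,
         4.31572483e-02],
       [-3.22289388e-04,  9.58063455e-01,  2.86555948e-01,
        -7.40926032e+01],
       [-9.10859124e-04, -2.86556126e-01,  9.58063024e-01,
        -1.32021694e+02],
       [ 0.00000000e+00,  0.00000000e+00,  0.00000000e+00,
         1.00000000e+00]])}
```

View pics/side0.png

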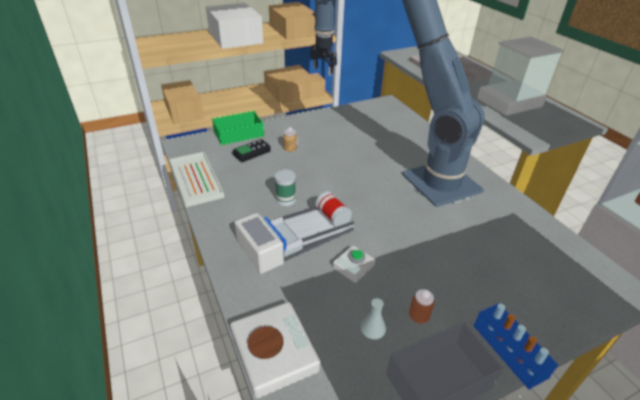

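View pics/top0.png

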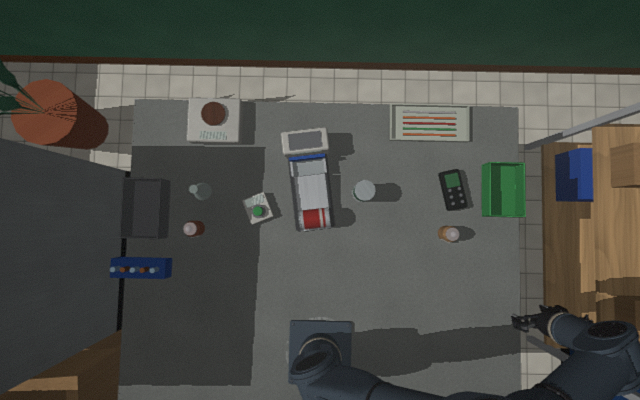

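View pics/wrist0.png

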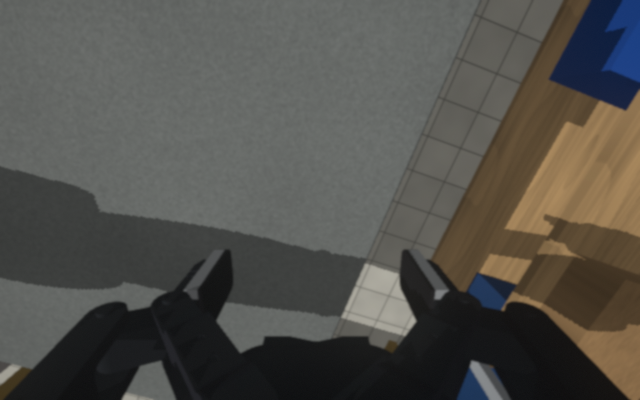

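The side and top views show the ramp going away from the robot. In the top view the red can is at (315,218), the console at (258,208) on the left (+y) and the spare can at (364,190) on the right.

```bash
cat > h.py <<'E'
from workcell import *
import cv2,numpy as np
from scipy.spatial.transform import Rotation as R
def cam(n,st=None):
    p=camera_params(n);K=p["intrinsics"]
    if n=="wrist":
        T=np.eye(4);T[:3,:3]=R.from_euler('xyz',st["tcp_rot"],degrees=True).as_matrix();T[:3,3]=st["position"]
        T=T@p["T_tool_cam"];return K,T[:3,:3],T[:3,3]
    return K,R.from_euler('xyz',p["orientation"],degrees=True).as_matrix(),np.array(p["xyz"])
def ray(c,uv,z):
    K,Rm,t=c;d=Rm@np.linalg.solve(K,[uv[0],uv[1],1]);return t+d*(z-t[2])/d[2]
def proj(c,P):
    K,Rm,t=c;q=K@(Rm.T@(np.asarray(P)-t));return q[:2]/q[2]
E
python3 - <<'E'
from h import *
im=cv2.imread('pics/top0.png')
c=cam('top')
hsv=cv2.cvtColor(im,cv2.COLOR_BGR2HSV)
def blobs(name,lo,hi,z,roi):
    m=cv2.inRange(hsv,lo,hi);k=np.zeros_like(m);x0,y0,x1,y1=roi;k[y0:y1,x0:x1]=m[y0:y1,x0:x1]
    n,l,s,ce=cv2.connectedComponentsWithStats(k)
    for i in range(1,n):
        if s[i,4]>12:
            pts=np.argwhere(l==i)[:,::-1].astype(np.float32);r=cv2.minAreaRect(pts)
            print(name,s[i],ce[i],r,ray(c,ce[i],z).round(1),[ray(c,q,z).round(0)[:2] for q in cv2.boxPoints(r)])
roi=(230,120,390,240)
blobs('red',(0,140,60),(8,255,255),85,roi)
blobs('red',(172,140,60),(180,255,255),85,roi)
blobs('green',(50,120,60),(85,255,255),45,(230,185,280,230))
blobs('blue',(105,120,60),(125,255,255),78,roi)
cv2.imwrite('pics/topz.png',cv2.resize(im[120:240,235:385],None,fx=5,fy=5,interpolation=cv2.INTER_CUBIC))
s=cv2.imread('pics/side0.png');cv2.imwrite('pics/sidez.png',cv2.resize(s[160:285,225:385],None,fx=5,fy=4.7,interpolation=cv2.INTER_CUBIC))
E
```

```text
red [303 209  17  19 260] [311.01538462 218.36923077] ((311.03656005859375, 218.3292694091797), (17.227319717407227, 15.018688201904297), 83.6598129272461) [493.4  43.6  85. ] [array([521.,  75.]), array([528.,  21.]), array([467.,  13.]), array([459.,  66.])]
red [322 209   3  17  21] [323.23809524 217.        ] ((323.2743835449219, 216.96949768066406), (16.123003005981445, 1.2147470712661743), 83.6598129272461) [ 4.993e+02 -2.000e-01  8.500e+01] [array([528.,   6.]), array([528.,   1.]), array([471.,  -6.]), array([471.,  -2.])]
green [253 207   9   8  58] [257.48275862 210.65517241] ((257.0, 210.5), (7.0, 8.0), 90.0) [517.5 243.9  45. ] [array([531., 261.]), array([531., 231.]), array([505., 230.]), array([505., 260.])]
blue [289 154  36   7 131] [306.24427481 156.91603053] ((306.49658203125, 156.97097778320312), (3.7973406314849854, 35.4613151550293), 83.2901611328125) [716.9  66.7  78. ] [array([715., 131.]), array([733.,   3.]), array([719.,   1.]), array([701., 129.])]
```

View pics/topz.png

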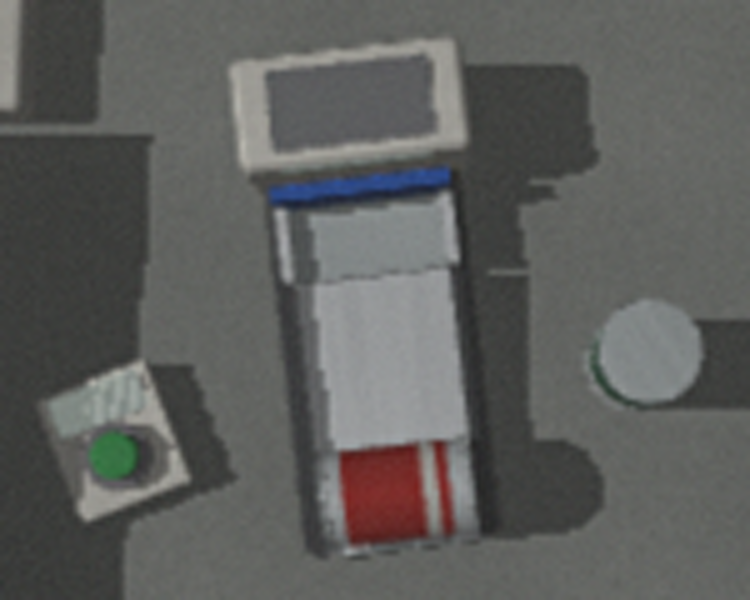

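View pics/sidez.png

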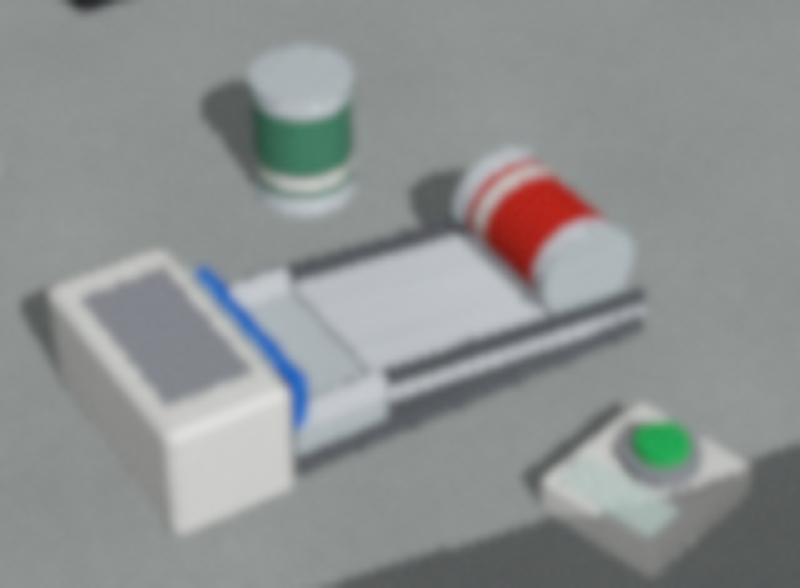

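Run:
```python
from h import *
ct=cam('top');cs=cam('side')
def zt(u,v): return (u/5+235-.4,v/5+120-.4)
def zs(u,v): return (u/5+225-.4,v/4.7+160-.4)
# blue face upper edge (front lower edge of blue strip in top view?) ends
for uv in [(270,203),(450,186),(268,187),(449,170)]: print('blue',ray(ct,zt(*uv),78).round(0))
# left outer edge of base
print('can',ray(ct,zt(400,495),58).round(1))
def tri(a,b):
    A=[];B=[]
    for c,uv in((ct,a),(cs,b)):
        K,Rm,t=c;d=Rm@np.linalg.solve(K,[*uv,1]);d/=np.linalg.norm(d);P=np.eye(3)-np.outer(d,d);A.append(P);B.append(P@t)
    X,r,_,_=np.linalg.lstsq(np.vstack(A),np.hstack(B),rcond=None);return X.round(1),r
print('btn',tri(zt(113,456),zs(662,443)))
print('blueL',tri(zt(270,190),zs(305,380)), 'blueR',tri(zt(450,175),zs(205,270)))
print('ramp edge L/R',ray(ct,zt(315,283),38),ray(ct,zt(450,268),38))
print('spare',ray(ct,zt(650,352),110))
# project model hypotheses
th=np.radians(7.5)
```

```text
blue [703. 131.  78.]
blue [719.  -0.  78.]
blue [715. 133.  78.]
blue [731.   1.  78.]
can [493.   31.1  58. ]
btn (array([518.7, 243.6,  46.1]), array([8.88064734]))
blueL (array([711.8, 131.4,  79.3]), array([2.2711896])) blueR (array([ 7.28e+02, -2.00e-01,  7.33e+01]), array([0.06772505]))
ramp edge L/R [650.18603761  98.87848232  38.        ] [663.77915208  -2.02372372  38.        ]
spare [ 597.95322456 -144.16314224  110.        ]
```

Request:
{"name": "play_rows", "arguments": {
  "series": [
    [0.5,0.5,0,0],
    [0.5,0.5,0,0],
    [0.5,0.5,0,0],
    [0.5,0.5,0,0],
    [0.5,0.5,0,0],
    [0.3,0.5,0,0],
    [0,0.5,0,0],
    [0,0.5,0,0],
    [0,0.5,0,0],
    [0,0.5,0,0]
  ]
}}

```text
time: 1.15
position: [426.5, -214.5, 238.5]
tcp_rot: [179.8, 0.1, -71.5]
contact_force: [1.3, 0.0, 0.3]
finger_gap: 85.6
```

Request:
{"name": "play_rows", "arguments": {
  "series": [
    [0,0.5,0.1,-0.047],
    [0,0.5,0.1,-0.02],
    [0.1,0.5,0.2,0],
    [0.1,0.5,0.2,0],
    [0.1,0.4,0.2,0],
    [0,0,0,0]
  ]
}}

```text
time: 1.75
position: [452.2, 20.4, 314.9]
tcp_rot: [179.7, 0.3, -82.9]
contact_force: [0.2, -0.3, -0.2]
finger_gap: 85.5
```

Run:
```python
from h import *
s=read_state();print(s['time'],s['position'],s['tcp_rot'],s['contact_force'])
im=get_image('wrist')[:,:,::-1];cv2.imwrite('pics/w1.png',im)
```

```text
1.75 [452.17320057  20.35412921 314.89228133] [179.7479448    0.33831546 -82.88410701] [ 0.20342606 -0.28714215 -0.1933781 ]
```

View pics/w1.png

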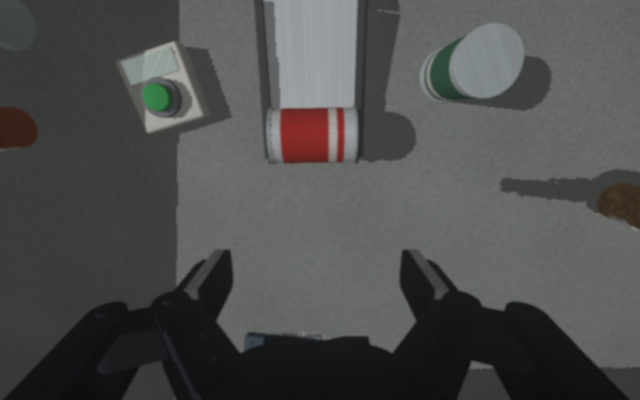

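Run:
```python
from h import *
im=cv2.imread('pics/w1.png')
cv2.imwrite('pics/w1z.png',cv2.resize(im[0:180,240:390],None,fx=3.33,fy=3.33,interpolation=cv2.INTER_CUBIC))
c=cam('wrist',dict(position=np.array([452.17320057,20.35412921,314.89228133]),tcp_rot=[179.748,.338,-82.884]))
hsv=cv2.cvtColor(im,cv2.COLOR_BGR2HSV)
m=cv2.inRange(hsv,(50,120,40),(85,255,255));m[:,:130]=0;m[:,200:]=0
p=np.argwhere(m)[:,::-1].mean(0);print('btn',p,[ray(c,p,z).round(1) for z in(42,46)])
m=cv2.inRange(hsv,(0,140,60),(8,255,255))|cv2.inRange(hsv,(170,140,60),(180,255,255));m[:,:260]=0;m[:,380:]=0;m[:90]=0;m[175:]=0
print(cv2.minAreaRect(np.argwhere(m)[:,::-1].astype(np.float32)))
print('can c',ray(c,(312,135),58))
```

```text
btn [156.68430335  96.75485009] [array([521.3, 245.2,  42. ]), array([521.3, 243.1,  46. ])]
((311.5, 135.0), (52.0, 61.0), 90.0)
can c [498.66255844  32.76922781  58.        ]
```

View pics/w1z.png

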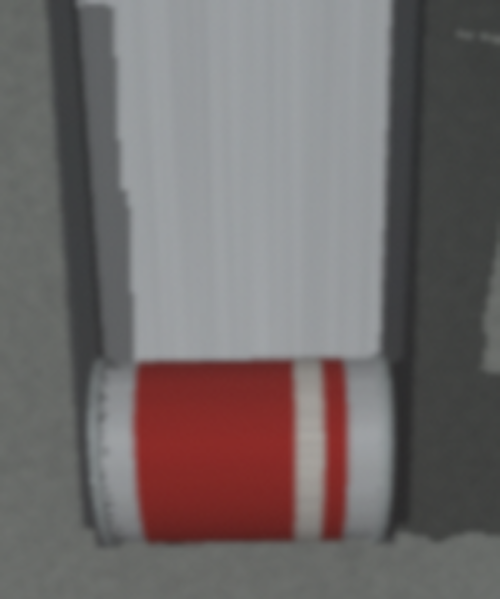

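Run:
```python
from h import *
c=cam('wrist',dict(position=np.array([452.17320057,20.35412921,314.89228133]),tcp_rot=[179.748,.338,-82.884]))
def P(u,v):
    z=45
    for i in range(20):
        p=ray(c,(u/3.33+240-.35,v/3.33-.35),z); sx=(p[:2]-[498,32])@[np.cos(.13),np.sin(.13)]-83; z=30+sx*.105+14
    return p
a=P(77,3);b=P(392,3);d=P(99,345);e=P(386,345)
print(a,b,d,e,np.linalg.norm(a-b),np.linalg.norm(d-e))
m=(a+b)/2-(d+e)/2;print(np.degrees(np.arctan2(m[1],m[0])),[np.degrees(np.arctan2(q[1],q[0])) for q in(a-d,b-e)])
mm=(a+b+d+e)/4;print(mm)
```

```text
[646.55288498 109.98931365  51.81299306] [660.4032263   -2.0000131   51.73065525] [531.81386316  95.17809571  39.66545053] [546.26131978 -20.39032998  39.59656356] 112.84258079074748 116.46799888536358
8.25377067335171 [np.float64(7.35541623970395), np.float64(9.152724350584714)]
[596.25782355  45.69426657  45.7014156 ]
```

Request:
{"name": "play_rows", "arguments": {
  "series": [
    [-0.23,0.02,0,0.004],
    [0,0,-0.5,0],
    [0,0,-0.5,0],
    [0,0,-0.5,0],
    [0,0,-0.4,0],
    [0,0,0,0]
  ],
  "claw": 0.5
}}

```text
time: 2.4
position: [425.8, 13.6, 120.0]
tcp_rot: [179.9, 0.1, -82.6]
contact_force: [-0.2, -0.2, -0.4]
finger_gap: 42.8
```

Run:
```python
from h import *
s=read_state();print(s['time'],s['position'],s['tcp_rot'],s['contact_force'],s['finger_gap'])
cv2.imwrite('pics/w2.png',get_image('wrist')[:,:,::-1])
```

```text
2.4 [425.8062844   13.56475088 119.98530892] [ 1.79865722e+02  1.05718160e-01 -8.25877277e+01] [-0.18723126 -0.16372716 -0.37008089] 42.77442215121422
```

View pics/w2.png

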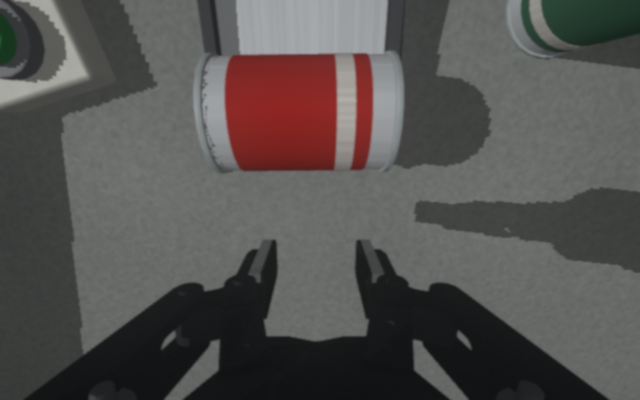

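The wrist view shows the can at columns 195–403 (centre 299), rows 53–172. The fingers are at 275–358, behind it and about 9 mm too far right. I'll shift them and descend.

Request:
{"name": "play_rows", "arguments": {
  "series": [
    [0.02,0.09,-0.2,0.003],
    [0,0,-0.3,0],
    [0,0,-0.18,0],
    [0,0,0,0]
  ]
}}

```text
time: 2.85
position: [434.3, 20.4, 59.5]
tcp_rot: [-179.4, -0.0, -82.3]
contact_force: [-0.3, -0.9, 1.3]
finger_gap: 42.9
```

Run:
```python
from h import *
s=read_state();print(s['time'],s['position'],s['tcp_rot'],s['contact_force'],s['finger_gap'])
cv2.imwrite('pics/w3.png',get_image('wrist')[:,:,::-1])
cv2.imwrite('pics/s3.png',cv2.resize(get_image('side')[150:290,225:405,::-1],None,fx=4,fy=4,interpolation=cv2.INTER_CUBIC))
```

```text
2.85 [434.33309679  20.41032972  59.46115638] [-1.79405769e+02 -3.19212667e-02 -8.23016720e+01] [-0.27002168 -0.89760915  1.262527  ] 42.877378938862286
```

View pics/w3.png

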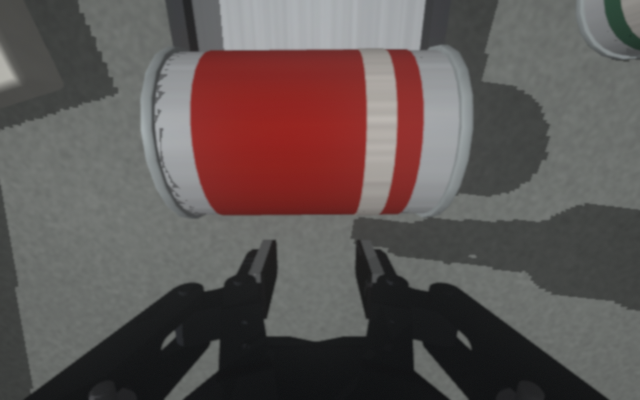

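View pics/s3.png

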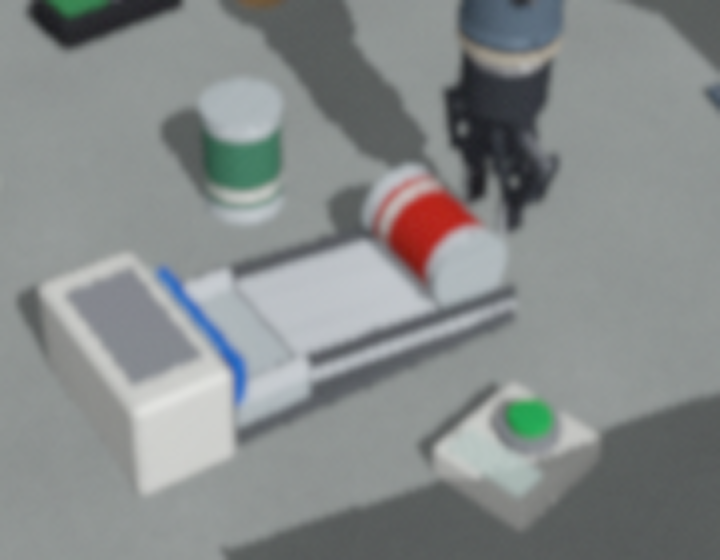

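Request:
{"name": "play_rows", "arguments": {
  "series": [
    [0.05,0.02,-0.05,0],
    [0.02,0.01,-0.05,0],
    [0,0,0,0]
  ]
}}

```text
time: 3.25
position: [445.2, 23.4, 53.9]
tcp_rot: [-178.9, -0.1, -82.4]
contact_force: [0.0, -0.1, 0.0]
finger_gap: 42.9
```

Request:
{"name": "play_rows", "arguments": {
  "series": [
    [0.03,0.004,-0.02,0],
    [0.03,0.004,-0.01,0],
    [0.02,0.003,0,0],
    [0.02,0.003,0,0],
    [0.02,0.003,0,0]
  ]
}}

```text
time: 3.75
position: [456.7, 25.1, 50.9]
tcp_rot: [-179.0, -0.1, -82.4]
contact_force: [-1.0, -1.2, 0.7]
finger_gap: 42.5
```

```bash
cat > look.py <<'E'
import sys
from h import *
n=sys.argv[1]
s=read_state();print(s['time'],s['position'].round(1),s['tcp_rot'].round(1),s['contact_force'].round(1))
a=get_image('wrist')[:,:,::-1];b=cv2.resize(get_image('side')[150:290,225:405,::-1],None,fx=3.5,fy=3.5,interpolation=cv2.INTER_CUBIC)[:,:400*2]
a=cv2.resize(a,(400,250));b=cv2.resize(b,(400,311))
im=np.zeros((561,400,3),np.uint8);im[:250]=a;im[250:]=b
cv2.imwrite(f'pics/{n}.png',im)
E
python3 look.py c1
```

```text
3.75 [456.7  25.1  50.9] [-1.79e+02 -1.00e-01 -8.24e+01] [-1.  -1.2  0.7]
```

View pics/c1.png

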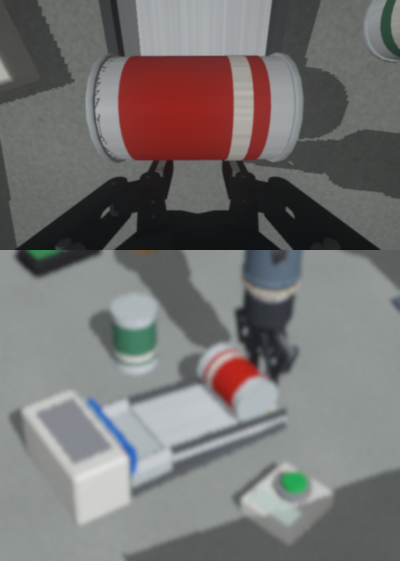

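The wrist view shows the fingers meeting the rear of the can, centred on it. I'll begin the slow push.

Request:
{"name": "play_rows", "arguments": {
  "series": [
    [0.02,0.004,0.002,0],
    [0.02,0.004,0.002,0],
    [0.02,0.004,0.002,0],
    [0.02,0.003,0.002,0],
    [0.02,0.003,0.002,0],
    [0.02,0.003,0.002,0],
    [0.02,0.003,0.002,0],
    [0.02,0.003,0.002,0],
    [0.02,0.003,0.002,0],
    [0.02,0.003,0.002,0]
  ]
}}

```text
time: 4.85
position: [478.3, 28.6, 53.2]
tcp_rot: [-179.1, -0.1, -82.4]
contact_force: [-1.8, -0.8, 0.3]
finger_gap: 42.8
```

```bash
python3 look.py c2
```

```text
4.85 [478.3  28.6  53.2] [-1.791e+02 -1.000e-01 -8.240e+01] [-1.8 -0.8  0.3]
```

View pics/c2.png

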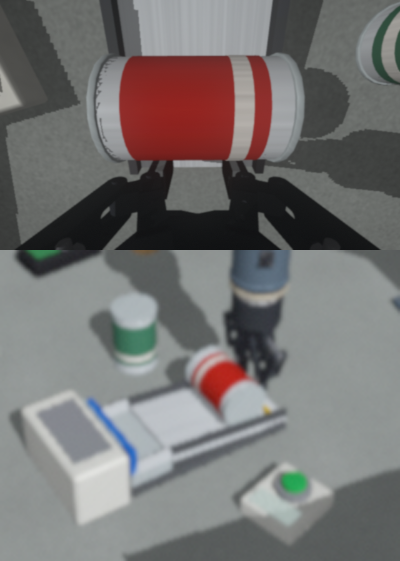

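The can is rolling up in step with the fingers and the yellow lip now shows behind it. I'll carry on.

Request:
{"name": "play_rows", "arguments": {
  "series": [
    [0.025,0.003,0.0025,0],
    [0.025,0.003,0.0025,0],
    [0.025,0.003,0.0025,0],
    [0.025,0.003,0.0025,0],
    [0.025,0.003,0.0025,0],
    [0.025,0.003,0.0025,0],
    [0.025,0.003,0.0025,0],
    [0.025,0.003,0.0025,0],
    [0.025,0.003,0.0025,0],
    [0.025,0.003,0.0025,0]
  ]
}}

```text
time: 5.95
position: [505.3, 31.8, 55.8]
tcp_rot: [-179.1, -0.1, -82.4]
contact_force: [-2.0, -0.7, 0.7]
finger_gap: 42.7
```

Request:
{"name": "play_rows", "arguments": {
  "series": [
    [0.025,0.003,0.0025,0],
    [0.025,0.003,0.0025,0],
    [0.025,0.003,0.0025,0],
    [0.025,0.003,0.0025,0],
    [0.025,0.003,0.0025,0],
    [0.025,0.003,0.0025,0],
    [0.025,0.003,0.0025,0],
    [0.025,0.003,0.0025,0],
    [0.025,0.003,0.0025,0],
    [0.025,0.003,0.0025,0]
  ]
}}

```text
time: 6.95
position: [532.5, 35.1, 58.5]
tcp_rot: [-179.1, -0.1, -82.4]
contact_force: [-0.5, 0.0, 1.2]
finger_gap: 43.3
```

```bash
python3 look.py c3
```

```text
6.95 [532.5  35.1  58.5] [-1.791e+02 -1.000e-01 -8.240e+01] [-0.5  0.   1.2]
```

View pics/c3.png

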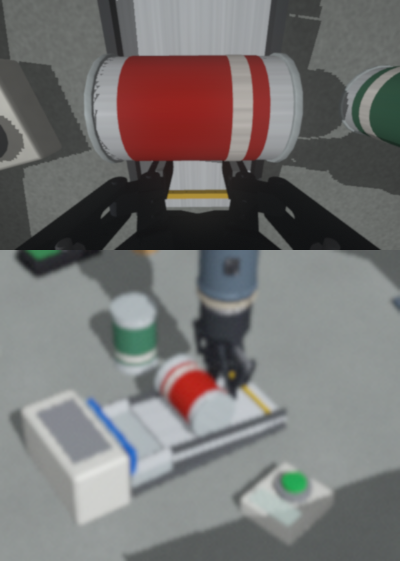

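Request:
{"name": "play_rows", "arguments": {
  "series": [
    [0.025,0.004,0.0025,0],
    [0.025,0.004,0.0025,0],
    [0.025,0.004,0.0025,0],
    [0.025,0.004,0.0025,0],
    [0.025,0.004,0.0025,0],
    [0.025,0.004,0.0025,0],
    [0.025,0.004,0.0025,0],
    [0.025,0.004,0.0025,0],
    [0.025,0.004,0.0025,0],
    [0.025,0.004,0.0025,0]
  ]
}}

```text
time: 8.05
position: [559.5, 39.4, 61.2]
tcp_rot: [-179.1, -0.1, -82.4]
contact_force: [-1.3, 0.0, 1.6]
finger_gap: 42.7
```

Request:
{"name": "play_rows", "arguments": {
  "series": [
    [0.025,0.004,0.0025,0],
    [0.025,0.004,0.0025,0],
    [0.025,0.004,0.0025,0],
    [0.025,0.004,0.0025,0],
    [0.025,0.004,0.0025,0],
    [0.025,0.004,0.0025,0],
    [0.025,0.004,0.0025,0],
    [0.02,0.003,0.002,0],
    [0.02,0.003,0.002,0],
    [0.015,0.002,0.002,0]
  ]
}}

```text
time: 9.05
position: [584.7, 43.4, 63.7]
tcp_rot: [-179.1, -0.1, -82.4]
contact_force: [-2.1, -0.1, 0.9]
finger_gap: 43.1
```

```bash
python3 look.py c4
```

```text
9.05 [584.7  43.4  63.7] [-1.791e+02 -1.000e-01 -8.240e+01] [-2.1 -0.1  0.9]
```

View pics/c4.png

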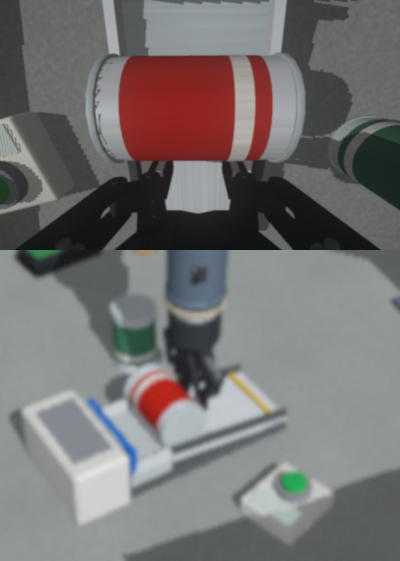

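Request:
{"name": "play_rows", "arguments": {
  "series": [
    [0.015,0.002,0.0015,0],
    [0.02,0.003,0.002,0],
    [0.02,0.003,0.002,0],
    [0.02,0.003,0.002,0],
    [0.02,0.003,0.002,0],
    [0.02,0.003,0.002,0],
    [0.02,0.003,0.002,0],
    [0.02,0.003,0.002,0],
    [0.02,0.003,0.001,0]
  ]
}}

```text
time: 10.05
position: [603.3, 46.1, 65.4]
tcp_rot: [-179.1, -0.1, -82.4]
contact_force: [-1.8, -0.5, 0.8]
finger_gap: 42.9
```

```bash
python3 look.py c5
```

```text
10.05 [603.3  46.1  65.4] [-1.791e+02 -1.000e-01 -8.240e+01] [-1.8 -0.5  0.8]
```

View pics/c5.png

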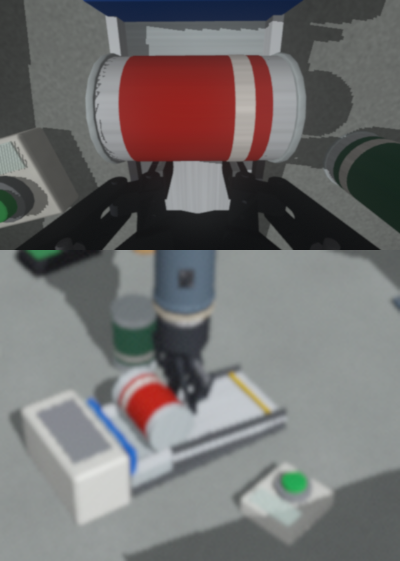

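Request:
{"name": "play_rows", "arguments": {
  "series": [
    [0.02,0.003,0.001,0],
    [0.02,0.003,0.001,0],
    [0.02,0.003,0.001,0],
    [0.02,0.003,0.001,0],
    [0.02,0.003,0,0],
    [0.02,0.003,0,0]
  ]
}}

```text
time: 10.75
position: [617.2, 48.1, 66.1]
tcp_rot: [-179.0, -0.1, -82.4]
contact_force: [-0.4, 0.1, 0.4]
finger_gap: 42.6
```

```bash
python3 look.py c6
```

```text
10.75 [617.2  48.1  66.1] [-1.79e+02 -1.00e-01 -8.24e+01] [-0.4  0.1  0.4]
```

View pics/c6.png

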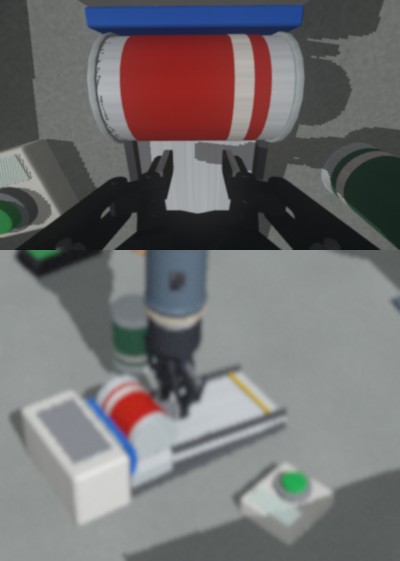

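The can has dropped into the pocket and lies against the blue stop, with the fingers clear of it. I'll retreat and go to the button.

Request:
{"name": "play_rows", "arguments": {
  "series": [
    [-0.2,-0.03,0.01,0],
    [-0.1,-0.01,0.2,0],
    [0,0,0.5,0],
    [0,0,0.5,0],
    [0,0.4,0.2,0],
    [-0.1,0.5,0,0],
    [-0.2,0.5,0,0],
    [-0.1,0.4,0,0],
    [0,0.1,0,0],
    [0,0,0,0]
  ],
  "claw": 0
}}

```text
time: 11.85
position: [543.7, 236.1, 213.4]
tcp_rot: [-178.8, 0.0, -82.7]
contact_force: [0.5, -0.5, -0.3]
finger_gap: -0.1
```

Run:
```python
from h import *
s=read_state();print(s['time'],s['position'].round(1),s['tcp_rot'].round(1),s['finger_gap'])
im=get_image('wrist')[:,:,::-1];cv2.imwrite('pics/b1.png',im)
c=cam('wrist',s);hsv=cv2.cvtColor(np.ascontiguousarray(im),cv2.COLOR_BGR2HSV)
m=cv2.inRange(hsv,(50,120,40),(85,255,255));n,l,st,ce=cv2.connectedComponentsWithStats(m)
for i in range(1,n):
    if st[i,4]>80: print(st[i],ce[i],ray(c,ce[i],46).round(1))
```

```text
11.85 [543.7 236.1 213.4] [-178.8    0.   -82.7] -0.1371058438924162
[293 195  31  30 731] [307.79069767 209.38440492] [520.6 242.2  46. ]
```

View pics/b1.png

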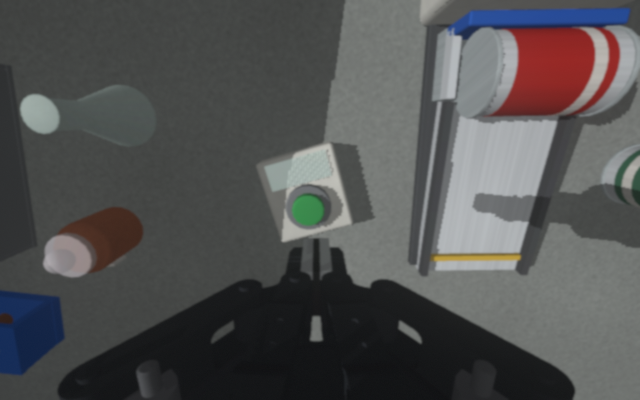

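The button is at pixel (308,209), which gives (520.6,242.2). The can still sits at the stop.

Request:
{"name": "play_rows", "arguments": {
  "series": [
    [-0.23,0.065,-0.3,0],
    [0,0,-0.4,0],
    [0,0,-0.4,0],
    [0,0,-0.2,0],
    [0,0,-0.1,0],
    [0,0,0,0]
  ]
}}

```text
time: 12.5
position: [524.8, 230.3, 70.2]
tcp_rot: [-178.6, -0.2, -83.5]
contact_force: [-0.1, -0.3, 0.0]
finger_gap: -0.1
```

Run:
```python
from h import *
s=read_state();print(s['time'],s['position'].round(1),s['tcp_rot'].round(1),s['contact_force'])
cv2.imwrite('pics/b2.png',get_image('wrist')[:,:,::-1])
b=cv2.resize(get_image('side')[180:300,280:430,::-1],None,fx=4,fy=4,interpolation=cv2.INTER_CUBIC);cv2.imwrite('pics/b2s.png',b)
```

```text
12.5 [524.8 230.3  70.2] [-178.6   -0.2  -83.5] [-0.11681702 -0.26671143  0.00209577]
```

View pics/b2.png

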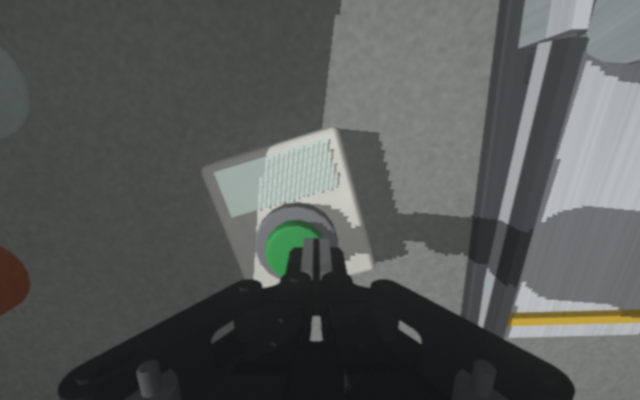

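View pics/b2s.png

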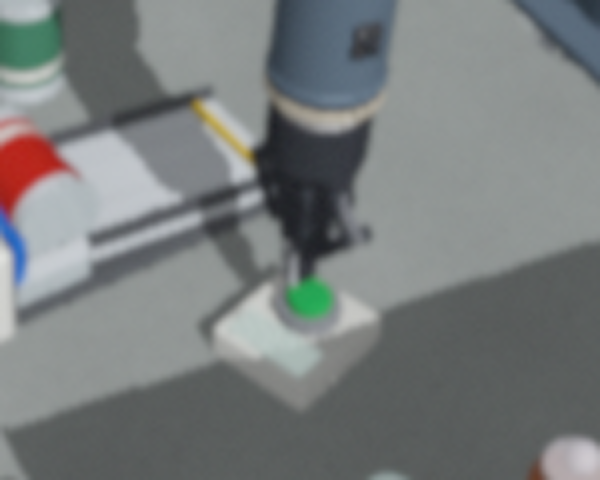

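The fingers are about 12 mm to the right of the button centre (column 317 against 293). I'll correct that.

Request:
{"name": "play_rows", "arguments": {
  "series": [
    [-0.04,0.12,0,0],
    [0,0,0,0]
  ]
}}

```text
time: 12.8
position: [523.0, 244.5, 74.3]
tcp_rot: [-178.2, -0.0, -83.6]
contact_force: [0.3, 0.0, -0.1]
finger_gap: -0.1
```

Run:
```python
from h import *
cv2.imwrite('pics/b3.png',get_image('wrist')[:,:,::-1])
```

```text
(no output)
```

View pics/b3.png

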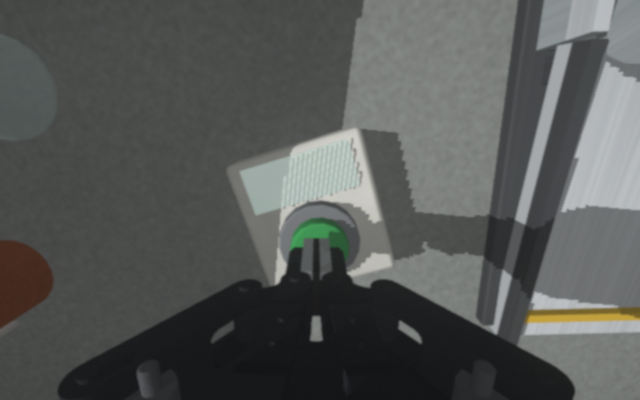

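Request:
{"name": "play_rows", "arguments": {
  "series": [
    [-0.02,-0.01,-0.06,0],
    [0,0,-0.06,0],
    [0,0,0,0]
  ]
}}

```text
time: 13.15
position: [522.1, 242.9, 62.9]
tcp_rot: [-178.0, -0.0, -83.6]
contact_force: [0.1, 0.2, 1.5]
finger_gap: 0.0
```

Request:
{"name": "play_rows", "arguments": {
  "series": [
    [0,0,-0.03,0],
    [0,0,-0.02,0],
    [0,0,0,0]
  ]
}}

```text
time: 13.45
position: [522.2, 242.9, 57.7]
tcp_rot: [-178.0, -0.0, -83.6]
contact_force: [-0.3, 0.6, 4.6]
finger_gap: -0.1
```

Request:
{"name": "play_rows", "arguments": {
  "series": [
    [0,0,-0.02,0],
    [0,0,0,0]
  ]
}}

```text
time: 13.65
position: [522.2, 242.9, 57.4]
tcp_rot: [-178.0, -0.0, -83.6]
contact_force: [-2.2, -0.2, 4.2]
finger_gap: -0.2
```

Request:
{"name": "play_rows", "arguments": {
  "series": [
    [0,0,-0.02,0],
    [0,0,0,0]
  ]
}}

```text
time: 13.85
position: [522.1, 242.9, 57.5]
tcp_rot: [-177.9, -0.0, -83.6]
contact_force: [-2.1, -0.6, 4.9]
finger_gap: 0.1
```

Request:
{"name": "play_rows", "arguments": {
  "series": [
    [0,0,-0.02,0],
    [0,0,0,0]
  ]
}}

```text
time: 14.05
position: [522.2, 242.9, 57.5]
tcp_rot: [-177.9, 0.0, -83.6]
contact_force: [-2.4, 0.3, 5.0]
finger_gap: 0.2
```

Request:
{"name": "play_rows", "arguments": {
  "series": [
    [0,0,-0.03,0]
  ]
}}

```text
time: 14.15
position: [522.4, 243.0, 56.3]
tcp_rot: [-177.8, 0.0, -83.6]
contact_force: [-12.0, -4.9, 50.9]
finger_gap: 0.1
```

Request:
{"name": "play_rows", "arguments": {
  "series": [
    [0,0,-0.06,0]
  ]
}}

```text
time: 14.25
position: [522.6, 243.1, 55.1]
tcp_rot: [-177.7, 0.0, -83.6]
contact_force: [-29.3, -12.5, 113.6]
finger_gap: 0.2
```

Run:
```python
from h import *
s=read_state();print(s['position'],s['contact_force'])
b=cv2.resize(get_image('side')[180:300,280:430,::-1],None,fx=5,fy=5,interpolation=cv2.INTER_CUBIC);cv2.imwrite('pics/p1.png',b)
```

```text
[522.5617291  243.12380663  55.09216825] [-29.25099332 -12.47447064 113.57664963]
```

View pics/p1.png

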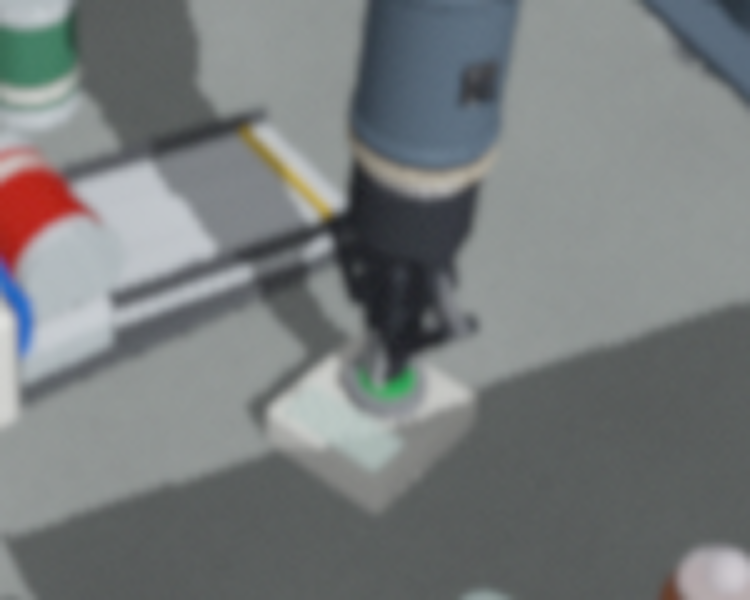

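The button is hard down against its stop. The force is much higher than intended (113 N in z, about 118 N in total), so I'm letting go now.

Request:
{"name": "play_rows", "arguments": {
  "series": [
    [0,0,0.1,0],
    [0,0,0.3,0],
    [0,0,0.5,0],
    [-0.1,0,0.5,0],
    [0,0,0,0],
    [0,0,0,0]
  ]
}}

```text
time: 14.9
position: [511.6, 242.1, 203.5]
tcp_rot: [-177.5, 0.1, -83.7]
contact_force: [-0.0, 1.6, -1.0]
finger_gap: 0.1
```

Run:
```python
from h import *
s=read_state();print(s['time'],s['position'],s['contact_force'],np.abs(s['joint_vel']).max())
b=cv2.resize(get_image('side')[150:310,225:435,::-1],None,fx=3.8,fy=3.7,interpolation=cv2.INTER_CUBIC);cv2.imwrite('pics/e1.png',b)
cv2.imwrite('pics/e1t.png',get_image('top')[:,:,::-1])
```

```text
14.9 [511.55614098 242.11580657 203.48603138] [-0.03815765  1.56539302 -1.02241239] 2.8650193199657394
```

View pics/e1.png

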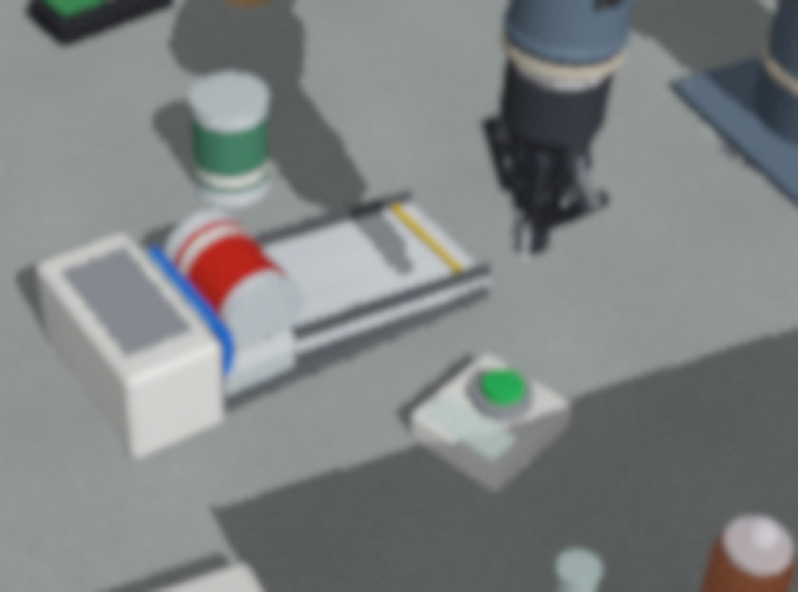

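View pics/e1t.png

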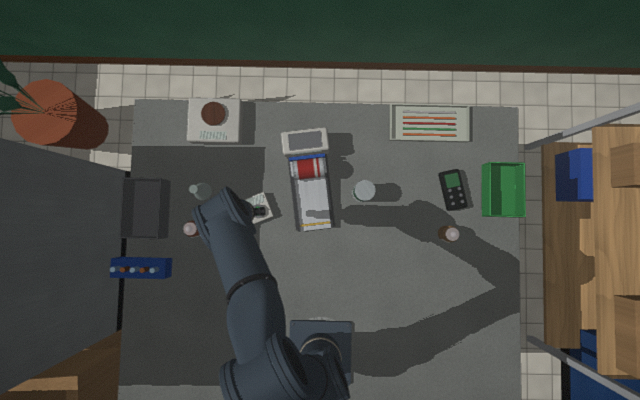

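The can is seated at the stop, the button has sprung back, and the other objects haven't moved. The gripper is clear of everything.

```bash
python3 -c "
from workcell import *
print(job_done()); print(read_state()['time'])"
```

```text
the job is handed in; nothing more can be done
None
the job is handed in; nothing more can be done
```

I pushed the red-banded can up the ramp at about 20–25 mm/s with two half-open fingers behind it. It dropped into the pocket against the blue stop, rolling the last few millimetres by itself. I then pressed the green button fully down with closed fingers, let go and handed the job in at about 15 s.

**Last checks:** the final side and top pictures show the can against the stop and the button back up. The spare can, jars, flask and meter look unmoved, though the arm partly hides the flask in the top view. The gripper was about 150 mm above the button with roughly zero contact force.

**What went wrong:**
- **Button press too hard:** the last press step went well past the 5 N or so needed. The wrist read 113.6 N vertically, about 118 N in total, against the 120 N limit. No reading passed the limit, but I can't rule out a brief higher peak between readings.
- **Tool tilt:** the arm came close to its inner reach limit behind the can. The tool ended up tilted 1–2° from vertical, with no visible effect on the push.

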